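# Hardness check on the rubber face of a label unwinder

## Task

Check whether the unwinder's rubber turntable face is still soft: lift the label roll off the spindle and set it down flat in the middle of the empty tray, without dropping it, then take the hardness gauge by its handle out of its holder and hold its foot down on the rubber, inside the painted ring, with the gauge upright. Press gently, so that the sprung handle has sunk about half of its travel and never hits its stop hard, and leave the other things on the bench where they are. Finish while still holding the gauge pressed there: do not let go of it or lift it.

Things in the scene. Friction and masses are not known exactly. Their poses are not given: they have to be found in the camera images.
- roll_center (a point): Roll of labels, white paper wound on a brown cardboard core, 0.36 kg: a ring of 138 mm outer diameter, 76 mm bore and 45 mm height (wall 31 mm), standing round the unwinder's spindle. This point is on its axis, half-way up; z is its axis. It can be gripped across its wall (middle of the wall 53.5 mm from the axis), one finger in the bore: between the 14 mm spindle and the bore there are 31 mm.
- spindle_top (a point): Top of the unwinder's upright steel spindle (14 mm thick, 24 mm over its lowest 6 mm), at the turntable's centre: 134 mm above the bench, 58 mm above the rubber face, 13 mm above the roll. The roll's bore sits round a hub of 73 mm diameter that rises 6 mm above the rubber: lift straight up, and clear of the spindle before moving sideways.
- unwinder: Label unwinder, fixed: grey housing 225 x 200 mm, 58 mm high, carrying the turntable (160 mm across). Origin under the spindle's axis at bench height, x from its front panel to its back, z up. A low dancer arm with a white guide roller (116 mm above the bench) stands at the back, 99 mm or more from the spindle's axis.
- spot (a point): Centre of the painted ring (white line, 26 mm across, dot in the middle) on the turntable's level black rubber face: 54 mm from the spindle's axis, at the face's height, 76 mm above the bench; z up. Hidden under the roll at first; it faces another way each time. The rubber, which hardly yields, lies bare from 36.5 to 78 mm from the axis.
- turntable (a joint): Angle of the turntable about the upright spindle (rad, growing counter-clockwise from above); it turns with a drag of 0.25 N m and stays where it is left.
- tray_in (a point): Middle of the inner floor of the empty, shallow grey tray, fixed on the bench: 190 x 190 mm outside, 180 mm inside, floor 5 mm above the bench, rim 14 mm high; x and y along its sides, z up. The roll is to stand here.
- gauge_handle (a point): Middle of the hardness gauge's black, square, ribbed handle: 28 x 28 mm and 60 mm tall (from 90 to 150 mm above the foot's underside when the spring is not pressed; a 4 mm cap on top), z up along the gauge, x and y square to the handle's sides. Take the gauge here, on two opposite sides. The whole gauge weighs 0.26 kg.
- gauge_foot (a point): Middle of the underside of the gauge's round steel foot, 18 mm in diameter, 120 mm below the handle's middle while the spring is not pressed. Above the foot are a 14 mm neck, then from 24 mm up an aluminium case with a dial on both faces, 26 x 46 x 52 mm, then a 14 mm steel shaft up to the handle. In the holder the case rests on the block and the foot hangs in its bore.
- gauge_spring (a joint): How far the handle has sunk towards the case (m): 0 free, 0.012 at its stop. The handle begins to sink at a push of 3.2 N, then takes 0.9 N more per mm: 14 N at the stop. The foot's force on the rubber is greater by the head's weight, 1.7 N.
- holder: Black holder block for the gauge, fixed on the bench: 75 x 85 x 32 mm with an upright bore of 22 mm, 28 mm deep, in its middle; the origin is under its middle. The gauge comes out straight up and is clear after 24 mm.
- tape: Bystander: roll of brown packing tape lying flat behind the holder, 100 mm outer diameter, 48 mm high; origin under its middle.
- test_block: Bystander: black rubber test disc in front of the holder, 50 mm diameter, 10 mm high; origin under its middle.
- marker: Bystander: white marker pen with a black cap lying in front of the tray, 130 mm long, 18 mm thick; origin under its middle.
- carton: Bystander: small closed carton behind the tray, 160 x 110 mm and 60 mm high; origin under its middle.
- cutter: Bystander: grey carton cutter with its blade drawn in, 155 mm long, 19 mm high, lying close behind the unwinder; origin under its middle.
- scanner: Bystander: grey hand scanner with a black grip, lying on its side beyond the unwinder on the robot's right, about 150 mm long, 66 mm high; origin under its head.
- spare_roll: Bystander: small roll of labels standing beyond the unwinder on the robot's left, 68 mm diameter, 60 mm high; origin under its middle.
Not all that is in view belongs to the job. Leave any green or yellow look-alike of the part that bears roll_center alone.

How it is judged (in metres and radians):
On the way, in this order (a step that is already met when the one before it is completed fails the run):
1. the label roll is lifted clear of the spindle (height (world z) of roll_center above 0.155 m and contact force between the fingers and roll above 0.5 N), for 0.05 s.
2. the roll stands flat in the middle of the tray, let go (horizontal distance between roll_center and tray_in below 0.035 m and height (world z) of roll_center below 0.036 m and angle between roll_center's own z axis and vertical below 0.1 rad and contact force between the fingers and roll below 0.1 N), for 0.2 s.
3. the gauge is drawn out of its holder, held in the fingers (height (world z) of gauge_foot above 0.045 m and contact force between the fingers and gauge above 0.5 N), for 0.1 s.
At the end, for the whole second after the job is handed in: Through the last second: gauge held in the fingers, still, within 5 degrees of upright, foot within 7.5 mm of the ring's centre, on the rubber with 4 to 18 N, handle sunk 2.5 to 10.5 mm; roll flat in the tray, within 35 mm of its middle, at rest, not touched by the fingers (all of step 2 and linear speed of each of roll, gauge below 0.02 m/s and horizontal distance between gauge_foot and spot below 0.0075 m and angle between gauge_foot's own z axis and vertical below 0.09 rad and value of joint gauge_spring between 0.0025 and 0.0105 m and contact force between gauge and turntable between 4 and 18 N and contact force between the fingers and gauge above 1 N); the arm keeps its last pose, push and grip.
It fails at once if the roll is let go in the air, more than about 30 mm above the tray's floor or the bench (contact force between the fingers and roll below 0.05 N and height (world z) of roll_center above 0.058 m and horizontal distance between roll_center and spindle_top above 0.06 m).
It fails at once if the gauge is pressed hard on the turntable, past its stop (over 25 N) (contact force between gauge and turntable above 25 N).
It fails at once if the gauge is tipped over (more than 35 degrees) (angle between gauge_foot's own z axis and vertical above 0.6 rad).
It fails at once if another thing on the bench is moved by more than 25 mm (distance of any of tape, test_block, marker, carton, cutter, scanner, spare_roll from where it was at the start of the episode above 0.025 m).
It also fails if it takes over 58 s, if anything falls off the work surface, if the arm or the gripper's body presses on something with over 40 N, if the wrist force passes 120 N, or if a joint passes its speed limit or range.

## Robot

A 6-joint arm with a two-finger parallel gripper is mounted at the origin on the work surface. World frame = base frame: x ahead of the robot, y to its left, z up, the work surface at z = 0. Lengths are in mm, angles in rad, forces in N, time in s.
With the tool pointing down it reaches from about 375 to 825 mm from the base axis. Payload 5.5 kg.
Tool frame: the origin (TCP) lies midway between the tips of the shut fingers; the grasp point (between the pads) lies 19 mm behind it; x points along the fingers, z is the direction in which the jaws open and shut, and the axes are right-handed (so a half turn about x gives the same grasp; the last joint's range is limited). The gripper opens to 85 mm and grips with 20 to 120 N. Pads are 22 mm wide; open, the fingers measure 114 mm over their backs; the gripper's body (76 mm by 85 mm) begins 54 mm behind the grasp point. The pads swing forward as they close: fully open they stand 13 mm farther back than shut.
Start: joints at [1.331, 0.314, -0.047, 1.21, 0, 1.571], TCP at [142.502, 582.828, 231.299] pointing down, gripper open.
Joint ranges: [-2.67, 2.67], [-0.69, 1.73], [-1.03, 1.25], [-2.08, 2.16], [-1.42, 1.45], [-3.14, 3.14]. Speed limits (rad/s): [2.39, 2.39, 3.01, 3.14, 3.14, 3.14].

## Interface

Orientations are given as a rotation vector (axis times angle).
In Python, from workcell import env gives the robot as it stands.
- The arm moves only by the tool play_rows, never from a script. Its arguments are lists of equal length, an entry for each row: "travel": the shift along the world's x, y, z in mm, a list of three; "turn": the turn about the world's z in degrees; "claw": the opening in per cent of the stroke, from 0 (shut) to 100 (fully open). In form: {"travel": [[x, y, z], ...], "turn": [turn, ...], "claw": [claw, ...]}. A call has 1 to 8 rows; each row is the pose to reach, as a shift and turn from the pose measured when the call began; what a row does not reach only later rows make up. A row lasts 1/8 s, in which the tool goes at most 62.5 mm and 10.7 degrees, less where a joint would pass 70% of its speed; a pose out of reach is approached as far as the arm can. A call with a gripper value outside its range is refused whole. The fingers move at their own pace and stop on an object; "squeeze" is the grip in N (left out, the last holds). Time passes only in rows, so rows that repeat a pose let the fingers close. It gives the time, the measured TCP pose, the force and the opening at its end, in the units of the state.
- env.get_obs(): the state, without advancing time (a new reading comes with each control period).
- env.camera(name): name is "side" or "top" or "wrist"; returns the picture (384x512x3 uint8, red, green, blue); there is no depth.
- env.calibration(name): a dict with "mtx" (3x3 intrinsics, pixels), "xyz" and "rotation" of the camera in the world; the wrist camera has in their place "T_tool_cam" (4x4, takes a point from camera to tool coordinates, whose origin is the TCP and whose axes are the tool frame's). Camera axes: x right, y down, z forward; pixel columns grow to the right and rows downward; lengths in mm; the calibration is good to about 2 mm. A picture is of the moment at which its call begins: read the wrist's pose just before it. calibration takes no time and is no camera call.
- env.sign_off(): hands the job in, once; it reports no verdict.
The state is a dict: "time_s": time; "joint_pos": joint angles; "qd": joint speeds; "effort": joint torques, N m; "ee_pos": TCP position; "eef_rot": TCP orientation; "contact_force": force on the tool from outside, world axes, zero at the start; "torque": the same for the moment, N m; "gripper_width": opening from 0.0 (shut) to 1.0 (fully open).
Only numpy, scipy, OpenCV 4.12 (cv2) and the standard library are available. Lean on these libraries where they do the work, as an engineer would, in place of code of your own. Each camera call takes 0.05 s, during which the arm holds its last target. There are 200 camera calls.

## Working session

There is one attempt and no reset: what is moved stays moved. The work goes in short steps, Python scripts to look and compute and a tool call to move; the robot and the scene stay as the last step left them, time stands still between calls to the robot, and variables do not carry over. Pictures are saved under pics/ and viewed, about 8 in all and at most 12, crops included, and the job is handed in when it is done.

Besides the shell and the picture viewer there is one more tool, called after "Emit:" by a JSON object that holds its "api" and its "payload", one argument or row to a line. play_rows: Moves the arm, as the interface text tells. Its arguments: {"type":"object","properties":{"travel":{"type":"array"},"turn":{"type":"array"},"claw":{"type":"array"},"squeeze":{"type":"number"}},"required":["travel","turn","claw"]}

```bash
mkdir -p pics
cat > h.py <<'E'
import numpy as np, cv2
from scipy.spatial.transform import Rotation as R
from workcell import env
def cam(name):
    o=env.get_obs(); c=env.calibration(name); im=env.camera(name)
    return im,c,o
def pose(c,o):
    if "T_tool_cam" in c:
        T=np.eye(4);T[:3,:3]=R.from_rotvec(o["eef_rot"]).as_matrix();T[:3,3]=o["ee_pos"]
        return T@np.array(c["T_tool_cam"])
    T=np.eye(4); r=np.array(c["rotation"])
    T[:3,:3]=r if r.shape==(3,3) else R.from_rotvec(r).as_matrix()
    T[:3,3]=c["xyz"]; return T
def ray(T,c,uv):
    d=T[:3,:3]@np.linalg.solve(np.array(c["mtx"]),[uv[0],uv[1],1]); return T[:3,3],d
def atz(T,c,uv,z):
    o,d=ray(T,c,uv); return o+d*(z-o[2])/d[2]
def tri(rays):
    A=np.zeros((3,3));b=np.zeros(3)
    for o,d in rays:
        d=d/np.linalg.norm(d);P=np.eye(3)-np.outer(d,d);A+=P;b+=P@o
    p=np.linalg.solve(A,b)
    return p,[np.linalg.norm((np.eye(3)-np.outer(d,d)/(d@d))@(p-o)) for o,d in rays]
def proj(T,c,p):
    q=np.linalg.inv(T)@np.append(p,1);q=np.array(c["mtx"])@q[:3];return q[:2]/q[2]
def save(n,im,f=1):
    cv2.imwrite("pics/"+n,cv2.resize(im[:,:,::-1],None,fx=f,fy=f,interpolation=cv2.INTER_CUBIC))
E
python3 - <<'E'
from h import *
np.set_printoptions(precision=3,suppress=True)
for n in("top","side","wrist"):
    im,c,o=cam(n); save(n+"0.png",im,1.5 if n!="wrist" else 1); np.save("pics/"+n+"0.npy",im); print(n,c)
print(o)
E
```

```text
top {'mtx': array([[480.444,   0.   , 257.618],
       [  0.   , 480.444, 197.156],
       [  0.   ,   0.   ,   1.   ]]), 'xyz': array([ 319.965,   -0.534, 1464.974]), 'rotation': array([-2.118,  2.175, -0.186])}
side {'mtx': array([[346.861,   0.   , 257.283],
       [  0.   , 346.861, 191.041],
       [  0.   ,   0.   ,   1.   ]]), 'xyz': array([279.582, 640.326, 680.405]), 'rotation': array([-0.446,  2.672, -1.266])}
wrist {'mtx': array([[272.238,   0.   , 252.203],
       [  0.   , 272.238, 192.859],
       [  0.   ,   0.   ,   1.   ]]), 'T_tool_cam': array([[  -0.   ,   -0.293,    0.956, -142.407],
       [   0.001,   -0.956,   -0.293,   74.222],
       [   1.   ,    0.   ,    0.001,   -0.353],
       [   0.   ,    0.   ,    0.   ,    1.   ]])}
{'time_s': 0.1, 'joint_pos': array([ 1.331,  0.314, -0.048,  1.21 , -0.   ,  1.571]), 'qd': array([ 0.   , -0.001,  0.002,  0.   ,  0.   ,  0.   ]), 'effort': array([ -0.   , -54.077,  34.054,   0.011,   0.   ,   0.   ]), 'ee_pos': array([142.385, 582.319, 230.523]), 'eef_rot': array([-1.032,  1.314,  1.03 ]), 'contact_force': array([0.04 , 0.578, 0.186]), 'torque': array([-0.057, -0.055,  0.037]), 'gripper_width': 1.0020827908647638}
```

View pics/top0.png

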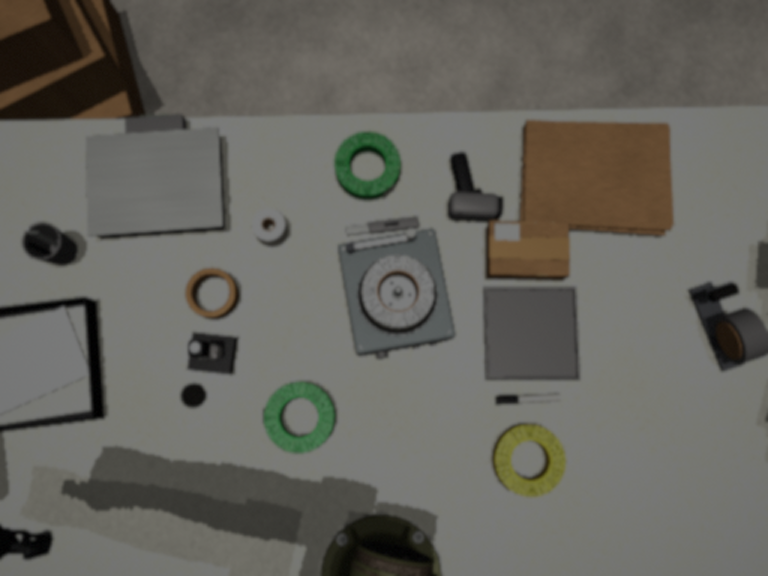

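View pics/side0.png

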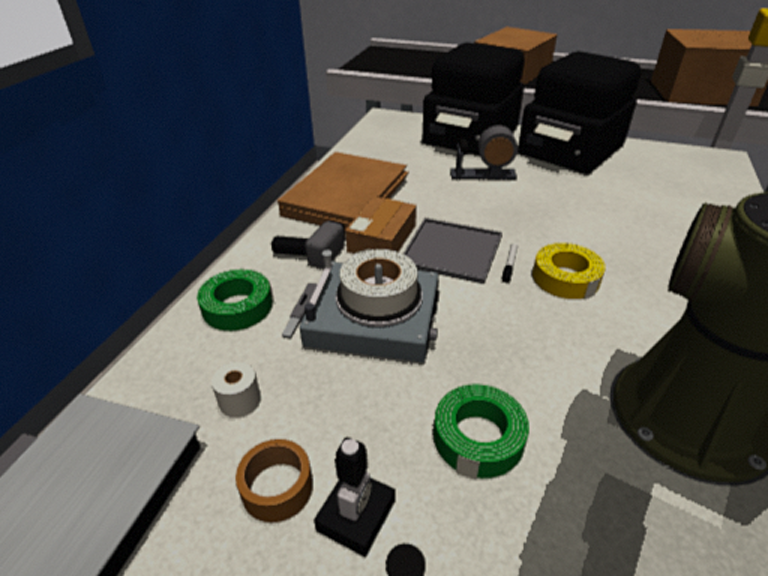

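Top view (1.5×): the white roll on the unwinder is at (398,292), the tray at (531,333), and the gauge at about (208,348) in its holder. The candidates for the roll are green (367,164), green (299,416), yellow (530,460) and white (398,292). Only the white one stands round the spindle and has a brown core. I'll confirm this with a montage of enlarged crops.

Run:
```python
from h import *
t=np.load("pics/top0.npy");s=np.load("pics/side0.npy")
def crop(im,u,v,w,h,f): return cv2.resize(im[v:v+h,u:u+w],(w*f,h*f),interpolation=cv2.INTER_CUBIC)
# each 100x75 at 4x =400x300
m=np.vstack([np.hstack([crop(t,215,150,100,75,4),crop(s,200,155,100,75,4)]),np.hstack([crop(t,100,205,100,75,4),crop(s,190,285,100,75,4)])])
m=np.clip(m.astype(float)*1.4,0,255).astype(np.uint8)
save("crops.png",m)
```

```text
(no output)
```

View pics/crops.png

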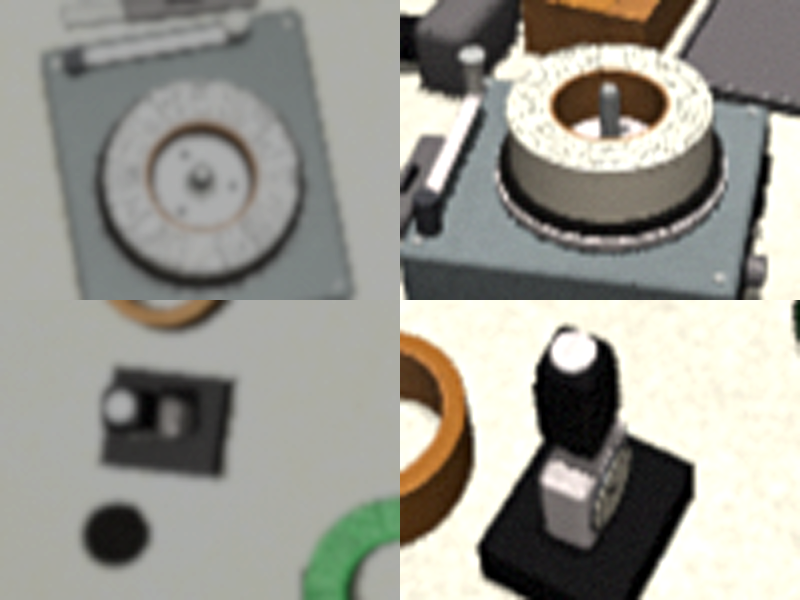

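The crops confirm the target: white paper, brown core, round the steel spindle. The spindle top is at (265.4,194.4) in the top view and (252,176.5) in the side view. The gauge cap is at (130.5,232) top and (233.5,298) side.

Run:
```python
from h import *
np.set_printoptions(precision=1,suppress=True)
ct=env.calibration("top");cs=env.calibration("side");T=pose(ct,0);S=pose(cs,0)
def t2(a,b): return tri([ray(T,ct,a),ray(S,cs,b)])
print("spindle",t2((265.1,194.1),(251.8,176.3)))
print("cap",t2((130.2,231.7),(233.2,297.7)))
# side check: roll top ellipse centre predicted
p,_=t2((265.1,194.1),(251.8,176.3))
th=np.linspace(0,2*np.pi,60)
for r,z in((69,121),(38,121)):
    q=np.array([proj(S,cs,[p[0]+r*np.cos(a),p[1]+r*np.sin(a),z]) for a in th]);print("side ring",r,((q.min(0)-[200,155])*4),((q.max(0)-[200,155])*4))
    q=np.array([proj(T,ct,[p[0]+r*np.cos(a),p[1]+r*np.sin(a),z]) for a in th]);print("top ring",r,((q.min(0)-[215,150])*4),((q.max(0)-[215,150])*4))
for uv in((485,287),(577,287),(580,379),(486,380)): print("tray corner",atz(T,ct,np.array(uv)/1.5,14))
for uv in((115,68),(237,80),(225,176),(101,165)): print("holder",atz(T,ct,np.array(uv)/4+[100,205],32))
print("roller",atz(T,ct,np.array((235,25))/4+[215,150],116),"armbase",atz(T,ct,np.array((75,62))/4+[215,150],80))
# tray in side
for uv in((422,222),(501,233),(484,279)): print("tray side",atz(S,cs,np.array(uv)/1.5,14))
o=env.get_obs();M=R.from_rotvec(o["eef_rot"]).as_matrix();print(M)
```

```text
spindle (array([539.2, -45.2, 132.8]), [np.float64(0.27324094967444895), np.float64(0.2732409496747024)])
cap (array([440.1, 325.2, 155.5]), [np.float64(0.8021892025683648), np.float64(0.8021892025683388)])
side ring 69 [103.9  39.9] [312.  166.4]
top ring 69 [102.6  83.5] [297.1 275.5]
side ring 38 [150.8  65.8] [265.1 135.4]
top ring 38 [146.3 126.1] [253.4 231.8]
tray corner [ 562.6 -228.3   14. ]
tray corner [ 557.9 -417.2   14. ]
tray corner [ 370.5 -410.3   14. ]
tray corner [ 373.6 -221.    14. ]
holder [481.4 360.8  32. ]
holder [470. 270.  32.]
holder [398.9 278.6  32. ]
holder [409.5 370.1  32. ]
roller [651.7 -74.1 116. ] armbase [635.4  42.8  80. ]
tray side [ 553.2 -386.4   14. ]
tray side [ 367.  -398.2   14. ]
tray side [ 371.4 -216.2   14. ]
[[-0.  -1.   0.2]
 [-0.   0.2  1. ]
 [-1.   0.  -0. ]]
```

Spindle z is 132.8 against 134 expected, and the side and top rings match the roll, so the positions hold. The tray centre is about (466,-319). I'll grip the roll on its front wall with the jaws along x, and travel there first.

Emit:
{"api": "play_rows", "payload": {
  "travel": [
    [172,-313,10],
    [172,-313,10],
    [172,-313,10],
    [172,-313,10],
    [172,-313,10],
    [172,-313,10],
    [172,-313,10],
    [172,-313,10]
  ],
  "turn": [-10,-20,-30,-40,-50,-60,-68,-76],
  "claw": [54,54,54,54,54,54,54,54],
  "squeeze": 80
}}

```text
time_s: 1.15
ee_pos: [314.7, 268.6, 240.6]
eef_rot: [0.002, 1.572, -0.002]
contact_force: [0.1, 0.2, -0.1]
gripper_width: 0.539
```

Emit:
{"api": "play_rows", "payload": {
  "travel": [
    [43,-78,-5],
    [86,-157,-10],
    [128,-235,-15],
    [171,-314,-20],
    [171,-314,-20],
    [171,-314,-20],
    [171,-314,-20]
  ],
  "turn": [0,0,0,0,0,0,0],
  "claw": [54,54,54,54,54,54,54]
}}

```text
time_s: 2.02
ee_pos: [486.5, -48.0, 219.9]
eef_rot: [0.005, 1.573, -0.005]
contact_force: [-0.7, 0.3, -0.5]
gripper_width: 0.537
```

Run:
```python
from h import *
im,c,o=cam("wrist"); T=pose(c,o); print(o["ee_pos"])
im=im.copy()
th=np.linspace(0,2*np.pi,90)
for r,z,col in((69,121,(255,0,0)),(38,121,(0,0,255)),(7,134,(0,200,0))):
    q=np.array([proj(T,c,[539.2+r*np.cos(a),-45.2+r*np.sin(a),z]) for a in th])
    cv2.polylines(im,[np.round(q*8).astype(np.int32)],True,col,1,cv2.LINE_AA,3)
save("w1.png",im,1.5)
```

```text
[486.48097105 -47.97051929 219.9399586 ]
```

View pics/w1.png

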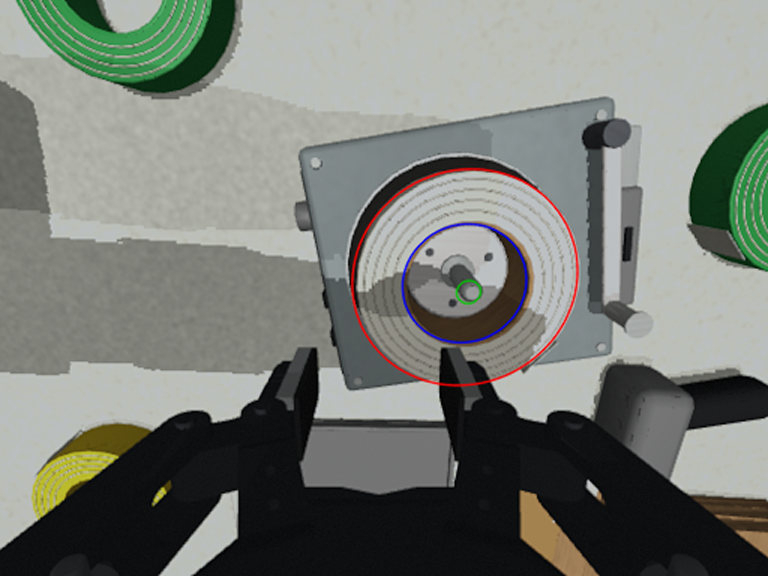

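The overlay agrees to about 1–2 mm: spindle top seen at (467,288), predicted (469,291). I'll descend over the front wall.

Emit:
{"api": "play_rows", "payload": {
  "travel": [
    [-1.5,3.5,-20],
    [-1.5,3.5,-50],
    [-1.5,3.5,-75],
    [-1.5,3.5,-95],
    [-1.5,3.5,-110],
    [-1.5,3.5,-122],
    [-1.5,3.5,-132],
    [-1.5,3.5,-132]
  ],
  "turn": [0,0,0,0,0,0,0,0],
  "claw": [54,54,54,54,54,54,54,54]
}}

```text
time_s: 3.08
ee_pos: [483.6, -42.8, 87.5]
eef_rot: [0.004, 1.575, -0.003]
contact_force: [0.8, -0.3, 1.0]
gripper_width: 0.539
```

Emit:
{"api": "play_rows", "payload": {
  "travel": [
    [0,0,0],
    [0,0,0],
    [0,0,0],
    [0,0,0],
    [0,0,0],
    [0,0,0],
    [0,0,0],
    [0,0,0]
  ],
  "turn": [0,0,0,0,0,0,0,0],
  "claw": [30,25,20,20,20,20,20,20]
}}

```text
time_s: 4.08
ee_pos: [486.5, -43.2, 89.1]
eef_rot: [0.004, 1.569, -0.004]
contact_force: [5.6, -1.3, 1.4]
gripper_width: 0.366
```

The opening is 31 mm, which is the wall thickness, so the grip is good. Lifting straight up.

Emit:
{"api": "play_rows", "payload": {
  "travel": [
    [0,0,3],
    [0,0,8],
    [0,0,18],
    [0,0,35],
    [0,0,55],
    [0,0,75],
    [0,0,88],
    [0,0,88]
  ],
  "turn": [0,0,0,0,0,0,0,0],
  "claw": [20,20,20,20,20,20,20,20]
}}

```text
time_s: 5.08
ee_pos: [487.1, -43.2, 178.0]
eef_rot: [0.004, 1.567, -0.004]
contact_force: [-0.0, -0.1, -4.1]
gripper_width: 0.364
```

Run:
```python
from h import *
im,c,o=cam("wrist"); T=pose(c,o); print(o["ee_pos"],o["contact_force"],o["gripper_width"]);save("w2.png",im,1.5); np.save("pics/w2.npy",im)
```

```text
[487.07029413 -43.24938158 177.99791256] [-4.03849695e-03 -1.11573661e-01 -4.05572987e+00] 0.36425411979322597
```

View pics/w2.png

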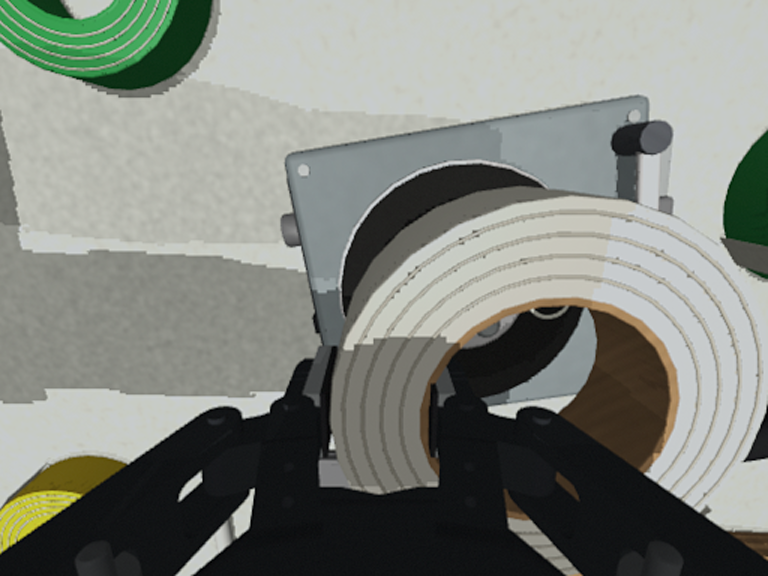

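The roll is held level and clear of the spindle, and part of a white arc, likely the painted ring, shows at (548,308) through the bore. Carrying it to the tray.

Emit:
{"api": "play_rows", "payload": {
  "travel": [
    [-5,-20,0],
    [-16,-60,0],
    [-30,-110,0],
    [-44,-160,0],
    [-57,-210,0],
    [-68,-250,0],
    [-74,-275,0],
    [-74,-275,0]
  ],
  "turn": [0,0,0,0,0,0,0,0],
  "claw": [20,20,20,20,20,20,20,20]
}}

```text
time_s: 6.12
ee_pos: [411.4, -319.5, 175.9]
eef_rot: [0.007, 1.57, -0.006]
contact_force: [-0.8, -0.2, -4.1]
gripper_width: 0.368
```

Emit:
{"api": "play_rows", "payload": {
  "travel": [
    [0,0,-15],
    [0,0,-45],
    [0,0,-75],
    [0,0,-100],
    [0,0,-120],
    [0,0,-135],
    [0,0,-145],
    [0,0,-145]
  ],
  "turn": [0,0,0,0,0,0,0,0],
  "claw": [20,20,20,20,20,20,20,20]
}}

```text
time_s: 7.12
ee_pos: [411.0, -318.9, 30.2]
eef_rot: [0.007, 1.572, -0.005]
contact_force: [0.0, -0.7, -3.9]
gripper_width: 0.37
```

Run:
```python
from h import *
c=env.calibration("top");T=pose(c,0)
im,c,o=cam("top"); print(o["ee_pos"],o["contact_force"]);im=im.copy()
im2,c2,o=cam("side"); 
a=cv2.resize(im[150:300,230:400],None,fx=2.35,fy=2.35,interpolation=cv2.INTER_CUBIC);b=cv2.resize(im2[120:270,200:370],None,fx=2.35,fy=2.35,interpolation=cv2.INTER_CUBIC)
save("place.png",np.hstack([a,b]))
```

```text
[ 410.98082321 -318.86172569   30.22237034] [ 0.00856283 -0.67517479 -3.86678243]
```

View pics/place.png

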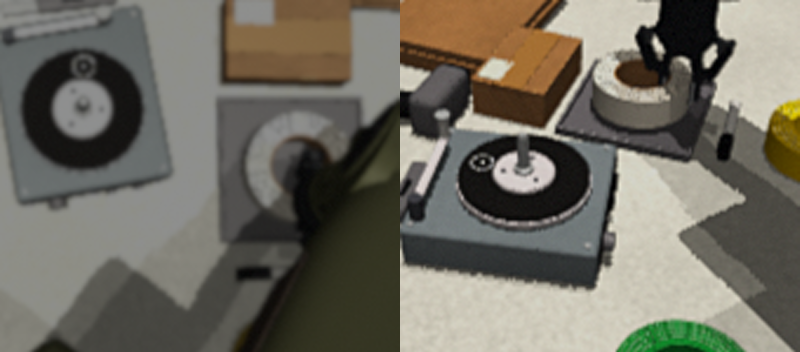

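The painted ring is now visible at about (83,66) in the top crop and (481,161) in the side crop, and the roll is inside the tray outline. Lowering the roll.

Emit:
{"api": "play_rows", "payload": {
  "travel": [
    [0,0,-4],
    [0,0,-7],
    [0,0,-9],
    [0,0,-11],
    [0,0,-12],
    [0,0,-12]
  ],
  "turn": [0,0,0,0,0,0],
  "claw": [20,20,20,20,20,20]
}}

```text
time_s: 7.98
ee_pos: [411.7, -319.6, 19.3]
eef_rot: [0.007, 1.57, -0.006]
contact_force: [-0.4, 0.2, -4.5]
gripper_width: 0.362
```

Emit:
{"api": "play_rows", "payload": {
  "travel": [
    [0,0,-1],
    [0,0,-2],
    [0,0,-3],
    [0,0,-3]
  ],
  "turn": [0,0,0,0],
  "claw": [20,20,20,20]
}}

```text
time_s: 8.48
ee_pos: [411.8, -319.7, 18.2]
eef_rot: [0.006, 1.569, -0.006]
contact_force: [-6.2, 4.8, 17.4]
gripper_width: 0.365
```

Contact with the tray floor. Ease off, open, and rise.

Emit:
{"api": "play_rows", "payload": {
  "travel": [
    [0,0,0.5],
    [0,0,0.5],
    [0,0,0.5],
    [0,0,0.5],
    [0,0,0.5],
    [0,0,0.5]
  ],
  "turn": [0,0,0,0,0,0],
  "claw": [20,40,60,60,60,60]
}}

```text
time_s: 9.22
ee_pos: [411.8, -319.7, 18.6]
eef_rot: [0.006, 1.569, -0.006]
contact_force: [0.3, -0.3, -0.3]
gripper_width: 0.599
```

Emit:
{"api": "play_rows", "payload": {
  "travel": [
    [0,0,5],
    [0,0,15],
    [0,0,40],
    [0,0,80],
    [0,0,130],
    [0,0,180],
    [0,0,220],
    [0,0,220]
  ],
  "turn": [0,0,0,0,0,0,0,0],
  "claw": [60,60,60,60,60,60,60,60]
}}

```text
time_s: 10.22
ee_pos: [413.7, -321.1, 243.1]
eef_rot: [0.003, 1.563, -0.01]
contact_force: [1.0, -0.5, -0.5]
gripper_width: 0.601
```

Run:
```python
from h import *
np.set_printoptions(precision=1,suppress=True)
ct=env.calibration("top");cs=env.calibration("side");T=pose(ct,0);S=pose(cs,0)
p=tri([ray(T,ct,(265.0,177.8)),ray(S,cs,(234.2,188.2))]);print("spot",p, np.linalg.norm(p[0][:2]-[538.7,-44.7]))
print("top@76",atz(T,ct,(265.0,177.8),76),"side@76",atz(S,cs,(234.2,188.2),76))
im,c,o=cam("top");im2,c2,o=cam("side")
np.save("pics/top1.npy",im);np.save("pics/side1.npy",im2)
a=cv2.resize(im[150:300,230:400],None,fx=2.35,fy=2.35,interpolation=cv2.INTER_CUBIC);b=cv2.resize(im2[120:270,200:370],None,fx=2.35,fy=2.35,interpolation=cv2.INTER_CUBIC)
save("place2.png",np.hstack([a,b])); print(o["ee_pos"])
```

```text
spot (array([595.7, -48.7,  75.9]), [np.float64(1.3806529010448725), np.float64(1.3806529010447364)]) 57.09266572987112
top@76 [597.  -48.3  76. ] side@76 [594.2 -48.6  76. ]
[ 412.7 -320.4  240.9]
```

Emit:
{"api": "play_rows", "payload": {
  "travel": [
    [28,51,0],
    [56,102,0],
    [85,153,0],
    [113,204,0],
    [127,230,0],
    [127,230,0],
    [127,230,0]
  ],
  "turn": [0,0,0,0,0,0,0],
  "claw": [60,60,60,60,60,60,60]
}}

```text
time_s: 11.2
ee_pos: [538.0, -90.0, 238.2]
eef_rot: [0.006, 1.571, -0.007]
contact_force: [0.3, -0.3, -0.6]
gripper_width: 0.6
```

Run:
```python
from h import *
im,c,o=cam("wrist"); T=pose(c,o); print(o["ee_pos"],o["qd"].round(3)); np.save("pics/w3.npy",im)
np.savez("pics/w3o.npz",**{k:np.array(v) for k,v in o.items()})
u,v=proj(T,c,[595.7,-48.7,76]).astype(int); print(u,v, proj(T,c,[538.7,-44.7,134]))
p=cv2.imread("pics/place2.png")[:,:,::-1]
u0,v0=max(0,min(u-75,512-200)),max(0,min(v-50,284)); print(u0,v0)
a=cv2.resize(im[v0:v0+100,u0:u0+200],None,fx=2.5,fy=2.5,interpolation=cv2.INTER_CUBIC)
P=np.zeros((p.shape[0]+250,800,3),np.uint8);P[:p.shape[0],:p.shape[1]]=p[:,:800];P[p.shape[0]:,:500]=a
print(p.shape); save("mix.png",P)
```

```text
[537.95876652 -90.0326755  238.17315569] [-0.018 -0.007  0.004  0.002  0.001  0.001]
303 140 [252.18367071 143.19751246]
228 90
(352, 800, 3)
```

View pics/mix.png

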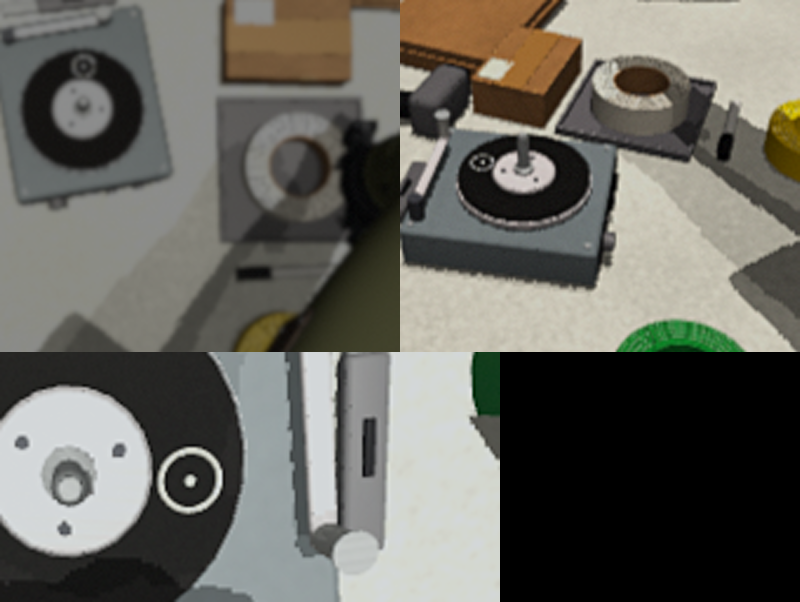

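The roll stands flat in the tray, at left of the mix at (300,165) and on the right at (641,95). The ring's dot is at wrist pixel (304.0,141.2) and the spindle top at (255.2,144.4). Next, the gauge.

Run:
```python
from h import *
np.set_printoptions(precision=1,suppress=True)
o=dict(np.load("pics/w3o.npz"));c=env.calibration("wrist");T=pose(c,o)
ct=env.calibration("top");cs=env.calibration("side");A=pose(ct,0);S=pose(cs,0)
print("wrist@76",atz(T,c,(303.8,141),76),"spindle@134",atz(T,c,(255,144.2),134))
print(tri([ray(T,c,(303.8,141)),ray(S,cs,(234.2,188.2)),ray(A,ct,(265.0,177.8))]))
```

```text
wrist@76 [595.7 -49.5  76. ] spindle@134 [541.2 -45.6 134. ]
(array([595.8, -49.1,  75.6]), [np.float64(0.46085562966895904), np.float64(1.3358316824794207), np.float64(1.4860817314338635)])
```

Emit:
{"api": "play_rows", "payload": {
  "travel": [
    [-12,50,2],
    [-24,100,4],
    [-36,150,6],
    [-48,200,8],
    [-60,250,10],
    [-72,300,12],
    [-88,360,14],
    [-98,362,14]
  ],
  "turn": [0,0,0,0,0,0,0,0],
  "claw": [100,100,100,100,100,100,100,100]
}}

```text
time_s: 12.25
ee_pos: [439.5, 273.5, 252.3]
eef_rot: [0.004, 1.57, -0.005]
contact_force: [-0.1, 0.2, 0.1]
gripper_width: 1.0
```

Emit:
{"api": "play_rows", "payload": {
  "travel": [
    [0,0,0],
    [0,0,0],
    [0,0,0]
  ],
  "turn": [0,0,0],
  "claw": [100,100,100]
}}

```text
time_s: 12.62
ee_pos: [440.1, 272.2, 252.3]
eef_rot: [0.006, 1.57, -0.007]
contact_force: [-0.3, -0.7, 0.3]
gripper_width: 1.005
```

Run:
```python
from h import *
im,c,o=cam("wrist"); print(o["ee_pos"],o["qd"].round(3)); np.save("pics/w4.npy",im)
np.savez("pics/w4o.npz",**{k:np.array(v) for k,v in o.items()});print(proj(pose(c,o),c,[440,322,162]))
```

```text
[440.11676049 272.21723181 252.33354394] [ 0.005  0.002  0.003 -0.001  0.002  0.001]
[251.03645097 139.87064573]
```

Emit:
{"api": "play_rows", "payload": {
  "travel": [
    [-20,-15,0],
    [-45,-30,0],
    [-45,-30,0],
    [-45,-30,0]
  ],
  "turn": [0,0,0,0],
  "claw": [100,100,100,100]
}}

```text
time_s: 13.18
ee_pos: [395.8, 242.4, 252.6]
eef_rot: [0.007, 1.569, -0.007]
contact_force: [-0.2, 0.4, 1.1]
gripper_width: 1.0
```

Run:
```python
from h import *
im,c,o=cam("wrist"); print(o["ee_pos"],o["qd"].round(3)); np.save("pics/w5.npy",im)
np.savez("pics/w5o.npz",**{k:np.array(v) for k,v in o.items()})
q1=np.array([0]);o4=dict(np.load("pics/w4o.npz"))
ims=[]
for i,(I,O) in enumerate(((np.load("pics/w4.npy"),o4),(im,o))):
    u,v=proj(pose(c,O),c,[440,322,120]).astype(int);u0=max(0,min(u-66,512-133));v0=max(0,min(v-75,384-150));print(i,u0,v0)
    ims.append(cv2.resize(I[v0:v0+150,u0:u0+133],None,fx=3,fy=3,interpolation=cv2.INTER_CUBIC))
m=np.hstack(ims); m=np.clip(255*(m/255.)**0.7,0,255).astype(np.uint8);save("g.png",m)
```

```text
[395.82359092 242.39303531 252.60257483] [ 0.002  0.014  0.01   0.001 -0.002 -0.002]
0 185 60
1 230 28
```

View pics/g.png

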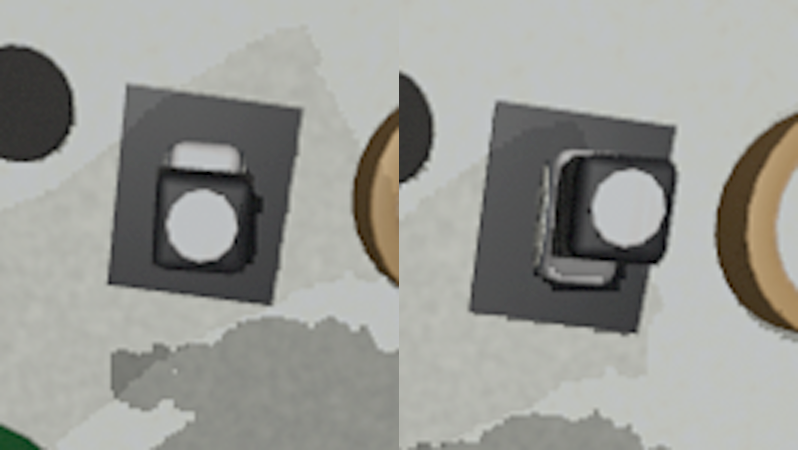

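Handle top, as two views: cap centres at wrist pixels (252.3,135.3) and (306.3,97.3). Handle top corners are also visible, rotated a few degrees clockwise.

Run:
```python
from h import *
np.set_printoptions(precision=1,suppress=True)
c=env.calibration("wrist");V=[pose(c,dict(np.load(f"pics/w{i}o.npz"))) for i in(4,5)]
a=np.array([252.3,135.3])-.33;b=np.array([306.3,97.3])-.33
ct=env.calibration("top");cs=env.calibration("side");A=pose(ct,0);S=pose(cs,0)
print("cap",tri([ray(V[0],c,a),ray(V[1],c,b)]), "w/ top,side",tri([ray(V[0],c,a),ray(V[1],c,b),ray(A,ct,(130.2,231.7))]))
for T,off,cs_,z in((V[0],(185,60),[(158,170),(249,173),(246,270),(153,266)],158),(V[1],(230,28),[(579,155),(276+399,160),(663,262),(568,255)],158),
  (V[0],(185,60),[(127,85),(302,108),(272,304),(108,284)],32),(V[1],(230,28),[(497,102),(676,127),(637,333),(470,310)],32)):
    s=399 if off[0]==230 else 0
    P=np.array([atz(T,c,((u-s)/3+off[0]-.33,v/3+off[1]-.33),z)[:2] for u,v in cs_])
    e=np.roll(P,-1,0)-P; an=np.degrees(np.arctan2(e[:,1],e[:,0]))
    print(z,"centre",P.mean(0),"sides",np.linalg.norm(e,axis=1),"ang",(an+45)%90-45)
```

```text
cap (array([440.8, 326. , 161. ]), [np.float64(0.080056736997861), np.float64(0.08005673699771419)]) w/ top,side (array([441.1, 325.7, 156.2]), [np.float64(0.29852354853833046), np.float64(0.809227011450983), np.float64(0.5448793288480547)])
158 centre [440.7 327.2] sides [25.4 27.  26.9 26.7] ang [-2.2 -1.3 -2.9 -4.4]
158 centre [439.5 326. ] sides [26.  26.5 26.7 25.9] ang [-3.2 -3.4 -4.5 -4.9]
32 centre [441.  326.2] sides [73.6 83.5 73.8 83.6] ang [-7.5 -7.7 -7.4 -7.8]
32 centre [440.9 326.1] sides [73.8 83.7 73.9 83.1] ang [-7.7 -7.9 -8.1 -8. ]
```

The cap is at z 161 (162 expected), and its axis at (440.7,326.1) matches the holder centre. The handle's yaw is about -3.5°. Moving over it, then down.

Emit:
{"api": "play_rows", "payload": {
  "travel": [
    [22,42,0],
    [45,84,0],
    [45,84,0],
    [45,84,0]
  ],
  "turn": [-2,-3.5,-3.5,-3.5],
  "claw": [100,100,100,100]
}}

```text
time_s: 13.72
ee_pos: [440.9, 326.4, 251.9]
eef_rot: [0.053, 1.569, -0.055]
contact_force: [0.6, 0.2, -0.7]
gripper_width: 1.001
```

Emit:
{"api": "play_rows", "payload": {
  "travel": [
    [0,0,-20],
    [0,0,-50],
    [0,0,-80],
    [0,0,-105],
    [0,0,-125],
    [0,0,-140],
    [0,0,-147],
    [0,0,-147]
  ],
  "turn": [0,0,0,0,0,0,0,0],
  "claw": [100,100,100,100,100,100,100,100]
}}

```text
time_s: 14.72
ee_pos: [440.8, 326.2, 104.9]
eef_rot: [0.053, 1.57, -0.055]
contact_force: [-0.1, -0.1, 0.1]
gripper_width: 1.001
```

Emit:
{"api": "play_rows", "payload": {
  "travel": [
    [0,0,0],
    [0,0,0],
    [0,0,0],
    [0,0,0],
    [0,0,0],
    [0,0,0],
    [0,0,0],
    [0,0,0]
  ],
  "turn": [0,0,0,0,0,0,0,0],
  "claw": [60,40,20,15,15,15,15,15],
  "squeeze": 60
}}

```text
time_s: 15.72
ee_pos: [440.9, 326.3, 104.9]
eef_rot: [0.054, 1.569, -0.055]
contact_force: [0.2, 0.4, 3.2]
gripper_width: 0.32
```

Run:
```python
from h import *
o=env.get_obs();print(o["ee_pos"],o["eef_rot"],o["contact_force"],o["gripper_width"]*85)
```

```text
[440.90626685 326.32161706 104.94132414] [ 0.05363544  1.56937853 -0.05523191] [0.22139598 0.38199835 3.15715245] 27.242343509200268
```

Opening is 27 mm against a 28 mm handle, so it's held. Drawing it straight up.

Emit:
{"api": "play_rows", "payload": {
  "travel": [
    [0,0,4],
    [0,0,12],
    [0,0,24],
    [0,0,40],
    [0,0,70],
    [0,0,105],
    [0,0,140],
    [0,0,155]
  ],
  "turn": [0,0,0,0,0,0,0,0],
  "claw": [15,15,15,15,15,15,15,15]
}}

```text
time_s: 16.73
ee_pos: [441.9, 327.0, 263.1]
eef_rot: [0.056, 1.566, -0.053]
contact_force: [0.5, 0.0, -2.6]
gripper_width: 0.32
```

Emit:
{"api": "play_rows", "payload": {
  "travel": [
    [0,0,8],
    [0,0,8]
  ],
  "turn": [0,0],
  "claw": [15,15]
}}

```text
time_s: 16.98
ee_pos: [442.0, 327.1, 271.1]
eef_rot: [0.056, 1.566, -0.053]
contact_force: [-0.2, 0.2, -3.1]
gripper_width: 0.318
```

Emit:
{"api": "play_rows", "payload": {
  "travel": [
    [8,-20,0],
    [24,-58,0],
    [44,-108,0],
    [64,-158,0],
    [84,-208,0],
    [104,-258,0],
    [124,-306,0],
    [140,-344,0]
  ],
  "turn": [0,0,0,0,0,0,0,0],
  "claw": [15,15,15,15,15,15,15,15]
}}

```text
time_s: 17.98
ee_pos: [581.7, -19.0, 269.4]
eef_rot: [0.057, 1.568, -0.054]
contact_force: [0.3, 0.9, -2.6]
gripper_width: 0.32
```

Emit:
{"api": "play_rows", "payload": {
  "travel": [
    [7,-16,0],
    [14,-30.5,0],
    [14,-30.5,-15],
    [14,-30.5,-35],
    [14,-30.5,-55],
    [14,-30.5,-70],
    [14,-30.5,-81],
    [14,-30.5,-81]
  ],
  "turn": [0,0,0,0,0,0,0,0],
  "claw": [15,15,15,15,15,15,15,15]
}}

```text
time_s: 18.98
ee_pos: [595.0, -49.1, 187.5]
eef_rot: [0.056, 1.57, -0.054]
contact_force: [-0.2, -0.3, -2.0]
gripper_width: 0.317
```

Run:
```python
from h import *
print(env.get_obs()["ee_pos"])
I=[]
for n,p in(("side",[595,-49,100]),("top",[595,-49,100]),("wrist",[595,-49,85])):
    im,c,o=cam(n);np.save(f"pics/{n}2.npy",im);u,v=proj(pose(c,o),c,p).astype(int)
    h=(32,42);u0=max(0,min(u-h[0],512-64));v0=max(0,min(v-h[1],384-84));print(n,u,v,u0,v0, proj(pose(c,o),c,[595.7,-49.4,76]))
    I.append(cv2.resize(im[v0:v0+84,u0:u0+64],(256,336),interpolation=cv2.INTER_CUBIC))
save("hover.png",np.clip(255*(np.hstack(I)/255.)**.6,0,255).astype(np.uint8))
```

```text
[595.04903979 -49.07170542 187.47949602]
side 233 181 201 139 [233.78805414 187.9279531 ]
top 265 176 233 134 [265.37905283 178.2172901 ]
wrist 250 191 218 149 [251.17302949 189.37155052]
```

View pics/hover.png

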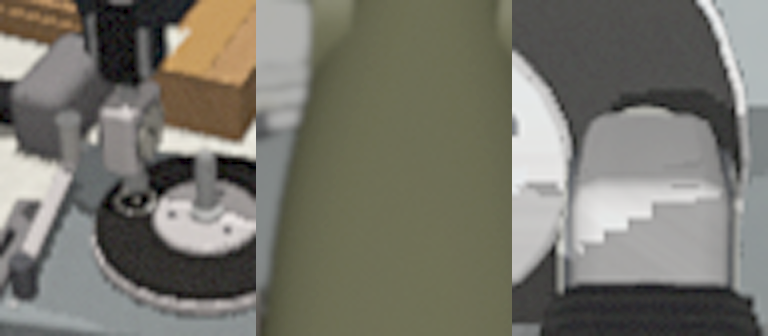

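Run:
```python
from h import *
np.set_printoptions(precision=1,suppress=True)
c=env.calibration("side");S=pose(c,0)
f=lambda p:(proj(S,c,p)-[201,139]+.5)*12-.5
b=np.array([595.05,-49.07])
for z in(76,90,100,114,166): print(z,f([*b,z]))
print("px per mm",f([b[0]+1,b[1],90])-f([*b,90]),f([b[0],b[1]+1,90])-f([*b,90]))
im=np.load("pics/side2.npy")[139:200,201:251]
save("z.png",np.clip(255*(im/255.)**.5,0,255).astype(np.uint8),12)
```

```text
76 [401. 594.]
90 [397.8 546.6]
100 [395.5 512.2]
114 [392.3 463.2]
166 [379.5 273. ]
px per mm [-4.  -0.9] [-1.6  2.5]
```

View pics/z.png

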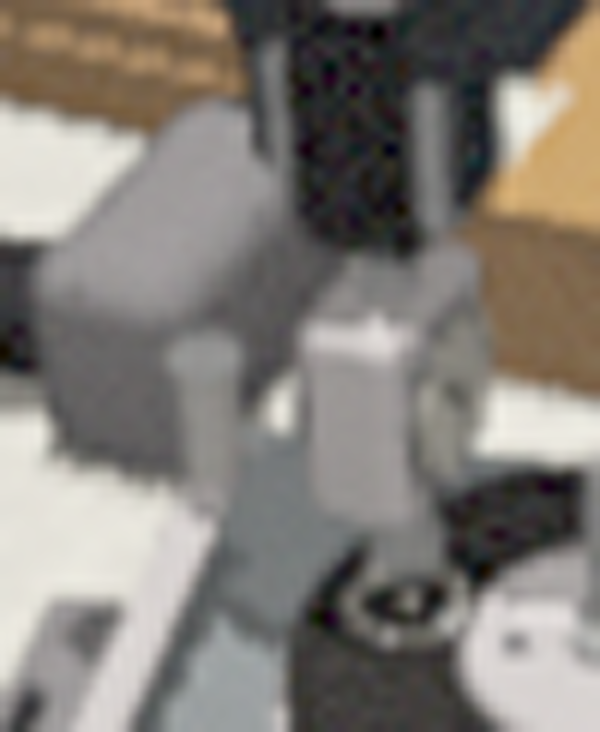

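The ring is at about (405,600) in this zoom and the foot at x≈405 just above it, aligned within about 1 mm. Lowering to contact in small steps.

Emit:
{"api": "play_rows", "payload": {
  "travel": [
    [0.6,-0.3,-4],
    [0.6,-0.3,-8],
    [0.6,-0.3,-10],
    [0.6,-0.3,-12],
    [0.6,-0.3,-13],
    [0.6,-0.3,-13]
  ],
  "turn": [0,0,0,0,0,0],
  "claw": [15,15,15,15,15,15]
}}

```text
time_s: 19.88
ee_pos: [596.8, -49.8, 176.1]
eef_rot: [0.057, 1.567, -0.054]
contact_force: [-0.0, -0.0, -2.6]
gripper_width: 0.32
```

Emit:
{"api": "play_rows", "payload": {
  "travel": [
    [0,0,-1],
    [0,0,-1.5],
    [0,0,-2],
    [0,0,-2]
  ],
  "turn": [0,0,0,0],
  "claw": [15,15,15,15]
}}

```text
time_s: 20.38
ee_pos: [596.8, -49.8, 174.0]
eef_rot: [0.057, 1.567, -0.054]
contact_force: [0.3, 1.3, -3.1]
gripper_width: 0.317
```

Emit:
{"api": "play_rows", "payload": {
  "travel": [
    [-1,0.4,0],
    [-1,0.4,-0.5],
    [-1,0.4,-1],
    [-1,0.4,-1.5],
    [-1,0.4,-2],
    [-1,0.4,-2]
  ],
  "turn": [0,0,0,0,0,0],
  "claw": [15,15,15,15,15,15]
}}

```text
time_s: 21.12
ee_pos: [595.8, -49.4, 172.3]
eef_rot: [0.057, 1.567, -0.054]
contact_force: [-1.9, 0.0, 3.3]
gripper_width: 0.317
```

Contact: the rubber force is about 5.9 N, so the handle has sunk about 1 mm. It needs 5 mm more.

Emit:
{"api": "play_rows", "payload": {
  "travel": [
    [0,0,-0.5],
    [0,0,-1],
    [0,0,-1.5],
    [0,0,-2],
    [0,0,-2.5],
    [0,0,-2.5],
    [0,0,-2.5]
  ],
  "turn": [0,0,0,0,0,0,0],
  "claw": [15,15,15,15,15,15,15]
}}

```text
time_s: 22.0
ee_pos: [595.8, -49.4, 169.9]
eef_rot: [0.057, 1.567, -0.054]
contact_force: [-1.9, 1.2, 5.8]
gripper_width: 0.322
```

Emit:
{"api": "play_rows", "payload": {
  "travel": [
    [0,0,-0.5],
    [0,0,-1],
    [0,0,-1.5],
    [0,0,-2.2],
    [0,0,-2.2],
    [0,0,-2.2],
    [0,0,-2.2],
    [0,0,-2.2]
  ],
  "turn": [0,0,0,0,0,0,0,0],
  "claw": [15,15,15,15,15,15,15,15]
}}

```text
time_s: 23.0
ee_pos: [595.8, -49.4, 168.1]
eef_rot: [0.057, 1.567, -0.054]
contact_force: [-3.8, 0.8, 7.0]
gripper_width: 0.328
```

Run:
```python
from h import *
f=[]
for n in("side","wrist"):
    im,c,o=cam(n);f.append(o["contact_force"].round(1))
    if n=="side": I=im[139:200,201:251]; full=im[120:271,200:371]
print(f,o["ee_pos"],o["time_s"],R.from_rotvec(o["eef_rot"]).as_matrix()[2,0])
a=cv2.resize(I,(400,488),interpolation=cv2.INTER_CUBIC);b=cv2.resize(full,(400,353));P=np.zeros((488,800,3),np.uint8);P[:,:400]=a;P[:353,400:]=b
save("final.png",np.clip(255*(P/255.)**.6,0,255).astype(np.uint8))
```

```text
[array([-3.8,  0.8,  7. ]), array([-3.7,  0.6,  7.5])] [595.86417174 -49.40427726 168.12823599] 23.05 -0.9999924727291364
```

View pics/final.png

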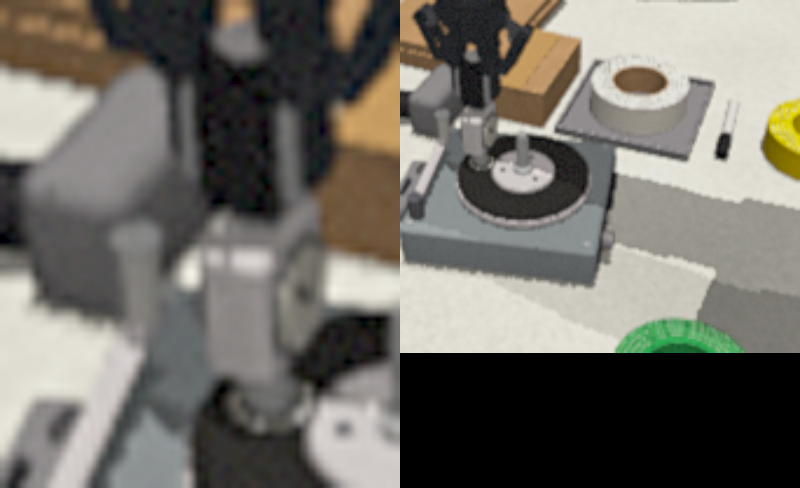

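The foot sits inside the ring: arc seen at x 228–310, foot centre about 270. The rubber force is about 9.8 N and the sink about 5.4 mm. The gauge is upright and the roll is flat in the tray, so I'm handing in.

Run:
```python
from h import *
print(env.sign_off()); o=env.get_obs(); print(o["contact_force"],o["ee_pos"],o["time_s"])
```

```text
the job is handed in; nothing more can be done
None
the job is handed in; nothing more can be done
```

I lifted the white label roll off the spindle and set it flat in the tray. I then drew the gauge out of its holder by the handle and pressed its foot inside the painted ring. The job was handed in at about 23 s with the gauge still held and pressed; no verdict is reported.

Last checks before hand-in:
- **Force:** the rubber force was about 9.8 N. With the given spring rate, that puts the handle about 5.4 mm into its 12 mm travel.
- **Position:** the foot looked centred in the ring, within about 1 mm in the side view. The arm hid this spot in the top view at the hover check, so only the side view confirms it.
- **Upright:** the tool axis was vertical to within 0.3°, and the gauge's case looked upright.
- **Roll:** it stood flat near the tray's middle, judged by eye in the pictures. The bystanders in that last side view looked unmoved.

Disagreements:
- The two fixed cameras and the wrist camera placed the ring 1–3 mm apart. I used the wrist value.
- A sideways force of about 3.8 N built up while pressing. I saw no slip or tilt from it.

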